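# Slide a loaf off the baking sheet into the bread-slicing guide

### The arm

A 6-joint arm with a two-finger parallel gripper is mounted at the origin on a cart in front of the work surface, level with it; the furniture and walls round the work are solid. World frame = base frame: x ahead of the robot, y to its left, z up, the work surface at z = 0. Lengths are in mm, angles in rad, forces in N, time in s.
With the tool pointing down it reaches from about 400 to 825 mm from the base axis. Payload 7 kg.
Tool frame: the origin (TCP) lies between the finger pads; the fingertips stand 8 mm ahead of it and the grasp point (between the pads) lies 11 mm behind it; z points along the fingers, y is the line along which they close (so a half turn about z gives the same grasp; the last joint's range is limited). The gripper opens to 85 mm and grips with 20 to 120 N. Pads are 22 mm wide; open, the fingers measure 114 mm over their backs; the gripper's body (76 mm by 85 mm) begins 54 mm behind the grasp point. The pads swing forward as they close: fully open they stand 13 mm farther back than shut.
Start: joints at [0.288, 0.359, 0.012, 0, -1.224, -0.288], TCP at [674.978, -0.019, 239.302] pointing down, gripper open.
Joint ranges: [-3.07, 3.07], [-1.43, 2.12], [-1.02, 1.25], [-3.03, 1.67], [-3.05, -0], [-3.03, 3.03]. Speed limits (rad/s): [2.39, 2.39, 3.01, 3.14, 3.14, 3.14].

### API

Orientations are given as a unit quaternion [x, y, z, w].
In Python, from cell import env, cams gives the robot as it stands. The module is installed in compiled form; this text tells all that it offers.
- The arm moves only by the shell command python3 -m creep 'ROWS' [FORCE]. ROWS is JSON, a list of rows, each a list of 7 numbers: the shift along the tool's x, y, z in mm, then the turn, a rotation vector about the tool's x, y, z in rad, then the closure, from -1 (fully open) to 1 (shut). A call has 1 to 5 rows; each row shifts and turns the commanded pose from where the row before left it, along the tool's axes as they then stand; what a row does not reach is not made up. A row lasts 1/10 s, in which the tool goes at most 50 mm and 8.59 degrees, less where a joint would pass 70% of its speed; a pose out of reach is approached as far as the arm can. A call with a gripper value outside its range is refused whole. The fingers move at their own pace and stop on an object; FORCE is the grip in N (left out, the last holds). Time passes only in rows, so rows that do not move let the fingers close. It gives the time, the measured TCP pose, the force, the opening and the grip force at its end, in the units of the state.
- env.read_state(): the state, without advancing time (a new reading comes with each control period).
- cams.get_image(name): name is "scene" or "side" or "wrist"; returns the picture (480x640x3 uint8, red, green, blue); there is no depth.
- cams.camera_model(name): a dict with "fx", "fy", "cx", "cy" (pixels), "dist" ([k1, k2, p1, p2, k3] as OpenCV has them; the pictures are not rectified), "R" (3x3) and "t" (3): a world point X has camera coordinates R X + t; the wrist camera has in their place "mount" (4x4, takes a point from camera to tool coordinates, whose origin is the TCP and whose axes are the flange's). Camera axes: x right, y down, z forward; pixel columns grow to the right and rows downward; lengths in mm; the calibration is good to about 2 mm. A picture is of the moment at which its call begins: read the wrist's pose just before it. camera_model takes no time and is no camera call.
- env.job_done(): hands the job in; it is judged then, once.
The state is a dict: "t": time; "joint_positions": joint angles; "dq": joint speeds; "tau": joint torques, N m; "ee_pos": TCP position; "orientation": TCP orientation; "ft_force": force on the tool from outside, world axes, zero at the start; "ft_torque": the same for the moment, N m; "gripper_width": finger opening in mm; "finger_force": force on a finger pad.
Only numpy, scipy, OpenCV 4.12 (cv2) and the standard library are available. Lean on these libraries where they do the work, as an engineer would, in place of code of your own. Each camera call takes 0.05 s, during which the arm holds its last target. There are 200 camera calls.

### The job

Get the loaf ready for slicing: carry it on its baking sheet to the wooden slicing guide, rest the sheet's open edge on the sill of the guide and tip the sheet until the loaf has slid right out through the open edge into the slotted channel by its own weight. Lay the empty sheet flat back down beside the guide, and see that the loaf ends lying flat on its base, fully home against the guide's end wall. Do not crush or overturn the loaf, do not shove the guide about, and leave the things along the back standing.

Things in the scene. Friction and masses are not known exactly. Their poses are not given: they have to be found in the camera images.
- sheet_handle (a point): Grasp point of the baking sheet's black handle: a flat slab 60 mm wide (y), 66 mm long, 14 mm thick, rising backwards and upwards from the rear lip at 45 degrees (along -x+z). Point: mid width and thickness, 29 mm below the slab's upper end, 60 mm above the sheet's underside. Pinch the 14 mm thickness with fingers pointing +x-z, or the 60 mm width. Axes: x to the open edge, y left, z up. Sheet 0.24 kg.
- sheet_edge (a point): Middle of the dark steel sheet's open edge, on the upper face of its 2.5 mm floor; 216 mm in front of and 57 mm below sheet_handle, same axes. Floor 180 mm long (x), 114 mm wide outside, 109 inside; side lips 22 mm high (11 mm in the last 17 mm), rear lip 30 mm, open edge no lip. The loaf starts to slide in it at 8 to 15 degrees of tilt, drags on the board and runs fully out at 25 to 50.
- loaf_center (a point): Centre of the crusty brown loaf with three pale slashes: 140 mm long (x), 94 mm wide (y), 76 mm high, flat base 38 mm below this point, z up. It starts lengthwise in the sheet, 25 to 40 mm clear of its rear lip, and weighs 0.18 to 0.34 kg. It is too wide for the gripper.
- slicing_guide: Pale beech slicing guide, 1.8 kg, loose on rubber feet; origin: centre of its underside; x from mouth to end wall, y left, z up. Board 220 mm (x) by 165 mm (y), top face at z = 18 mm. Slotted side walls from x = -30 mm to the end wall, 74 mm above the board, inner faces 114 mm apart; before them they flare out to 142 mm apart at x = -60 mm.
- guide_sill (a point): Sill: middle of the bare front strip of the guide's board, on its top face, at x = -75 mm in the guide's frame, 35 mm inside the board's front edge. Axes as the guide's.
- guide_end (a point): Foot of the guide's end wall, on its inner face and the board's top face, at x = +98 mm in the guide's frame. The end wall is 60 mm high. With the loaf home its centre lies 70 mm before this point (guide x = +28 mm) and its heel (rear end) at guide x = -42 mm, between the flares. Axes as the guide's.
- pepper_mill: dark wooden pepper mill, a bystander; origin at its underside
- salt_shaker: salt shaker, a bystander; origin at its underside
- spice_tin: spice tin, a bystander; origin at its underside

How it is judged (in metres and radians):
On the way, in this order (a step that is already met when the one before it is completed fails the run):
1. the sheet's open edge is down at the sill (within 70 mm of the sill point and less than 30 mm over the sill) and the sheet is tipped by more than 10 degrees with the loaf still in it (horizontal distance between sheet_edge and guide_sill below 0.07 m and height (world z) of sheet_edge below 0.05 m and angle between sheet_edge's own z axis and vertical above 0.175 rad and x of loaf_center in the frame of sheet_edge below -0.03 m), for 0.1 s.
2. the loaf has slid off the sheet into the guide's channel (its front half between the slotted walls), untouched by the fingers and before the sheet is laid down (x of loaf_center in the frame of slicing_guide above -0.03 m and y of loaf_center in the frame of slicing_guide between -0.02 and 0.02 m and angle between loaf_center's own z axis and vertical below 0.5 rad and contact force between the fingers and loaf below 0.5 N and height (world z) of sheet_handle above 0.085 m), for 0.1 s.
At the end, for the whole second after the job is handed in: The loaf lies upright on the guide's board between its walls (centre within 20 mm of the mid-line, tilted less than 5 degrees), its far end within 8 mm of the end wall; the empty sheet lies flat on the worktop or hob (tilted less than 3.5 degrees); the guide stands level and still (x of loaf_center in the frame of slicing_guide between 0.02 and 0.034 m and y of loaf_center in the frame of slicing_guide between -0.02 and 0.02 m and z of loaf_center in the frame of slicing_guide below 0.064 m and angle between loaf_center's own z axis and vertical below 0.08 rad and angle between sheet_edge's own z axis and vertical below 0.06 rad and height (world z) of sheet_edge below 0.016 m and angle between slicing_guide's own z axis and vertical below 0.04 rad and linear speed of slicing_guide below 0.02 m/s); the robot touches nothing.
It fails at once if the loaf is overturned (angle between loaf_center's own z axis and vertical above 1.1 rad).
It fails at once if the loaf is crushed (fingers press it with more than 40 N) (contact force between the fingers and loaf above 40 N).
It fails at once if the guide is shoved more than 50 mm (distance of slicing_guide from where it was at the start of the episode above 0.05 m).
It fails at once if a bystander is knocked over or pushed more than 40 mm (angle between any of pepper_mill, salt_shaker, spice_tin's own z axis and vertical above 0.5 rad or distance of any of pepper_mill, salt_shaker, spice_tin from where it was at the start of the episode above 0.04 m).
It also fails if it takes over 58 s, if anything falls off the work surface, if the arm or the gripper's body presses on something with over 40 N, if the wrist force passes 120 N, or if a joint passes its speed limit or range.

## Working session

There is one attempt and no reset: what is moved stays moved. The work goes in short steps, Python scripts to look and compute and a shell command to move; the robot and the scene stay as the last step left them, time stands still between calls to the robot, and variables do not carry over. Pictures are saved under pics/ and viewed, at most 10 in all, crops included, and the job is handed in when it is done.

```bash
mkdir -p pics; python3 - <<'E'
from cell import env,cams
import cv2
for n in ["scene","side"]:
    cv2.imwrite(f"pics/{n}0.png",cams.get_image(n)[:,:,::-1])
    m=cams.camera_model(n);print(n,{k:(v.tolist() if hasattr(v,'tolist') else v) for k,v in m.items()})
m=cams.camera_model("wrist");print(m)
s=env.read_state();print(s)
E
```

```text
scene {'fx': 433.52454326925255, 'fy': 433.52454326925255, 'cx': 317.85304280986264, 'cy': 235.12247848130792, 'dist': [0.022761375588652894, 0.0, 0.0, 0.0, 0.0], 'R': [[0.7424811916648549, -0.6698428638135269, 0.005676074526444853], [-0.4941084178323659, -0.5533720136165474, -0.6705492420196777], [0.4523036053925869, 0.4950656040809752, -0.741843309739197]], 't': [-490.9012686799455, 333.04101023984236, 814.2006161428483]}
side {'fx': 450.9679339482941, 'fy': 450.9679339482941, 'cx': 318.7598878318813, 'cy': 231.64418306493832, 'dist': [-0.07519737479953803, 0.0, 0.0, 0.0, 0.0], 'R': [[-0.8847707422527497, -0.46602651878548074, 0.00013206893728783198], [-0.3093767745963286, 0.5871526982338748, -0.7480225399659107], [0.34852079564050503, -0.6618693169692685, -0.6636733098902976]], 't': [519.52858365261, 275.6587517800826, 670.7081444589363]}
{'fx': 368.3273501663108, 'fy': 368.3273501663108, 'cx': 323.7468806953057, 'cy': 241.0881556229133, 'dist': array([0.01976309, 0.        , 0.        , 0.        , 0.        ]), 'mount': array([[-2.93083238e-04, -9.45866458e-01, -3.24555938e-01,

[... 295 characters left out ...]
joint_positions': array([ 2.88127277e-01,  3.59333486e-01,  1.11571105e-02, -3.10733018e-04,
       -1.22408434e+00, -2.88114314e-01]), 'dq': array([-0.00019288, -0.00263615,  0.00360819, -0.00102426,  0.00039738,
        0.00014027]), 'tau': array([-2.15360997e-03, -5.84764302e+01,  2.94110012e+01,  6.95456967e+00,
       -3.12475757e-03, -2.11378938e-05]), 'ee_pos': array([ 6.74589213e+02, -4.01852947e-03,  2.38448058e+02]), 'orientation': array([-7.07073759e-01,  7.07139407e-01,  4.77670873e-04, -5.73826160e-04]), 'ft_force': array([-0.56161891,  0.63025299,  0.25147587]), 'ft_torque': array([-0.0181087 ,  0.04414416,  0.00750461]), 'finger_force': 0.0, 'gripper_width': 85.52701490979493}
```

View pics/scene0.png

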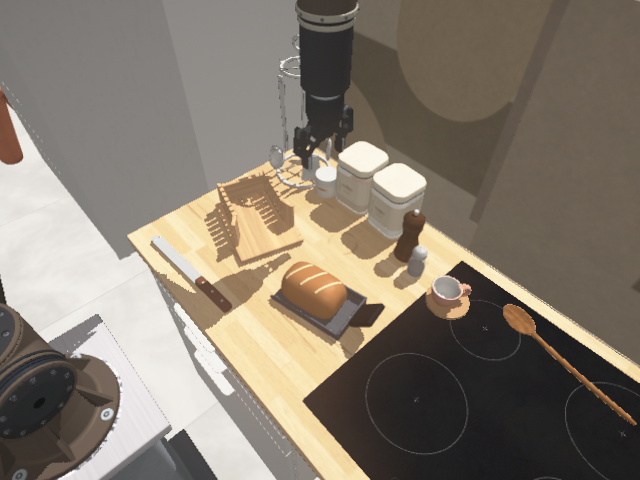

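View pics/side0.png

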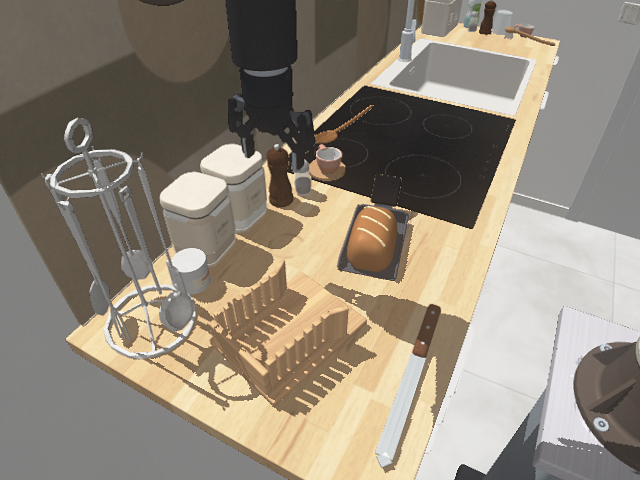

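The scene view shows the guide at about (255,222) with its mouth towards the sheet. The sheet and loaf are at (320,295) and the handle at (370,313). In the side view the sheet is at (375,240), the handle at (387,188) and the guide at (290,340).

```bash
cat > h.py <<'E'
import numpy as np,cv2
from cell import env,cams
def ray(n,uv,T=None):
    m=cams.camera_model(n);K=np.array([[m['fx'],0,m['cx']],[0,m['fy'],m['cy']],[0,0,1]])
    p=cv2.undistortPoints(np.array([[uv]],float),K,np.array(m['dist'])).ravel()
    d=np.array([p[0],p[1],1.])
    if n=='wrist':
        M=T@m['mount']; return M[:3,3],M[:3,:3]@d
    R=np.array(m['R']);t=np.array(m['t']);return -R.T@t,R.T@d
def onz(n,uv,z,T=None):
    c,d=ray(n,uv,T);return c+d*(z-c[2])/d[2]
def proj(n,X,T=None):
    m=cams.camera_model(n);K=np.array([[m['fx'],0,m['cx']],[0,m['fy'],m['cy']],[0,0,1]])
    X=np.atleast_2d(np.array(X,float))
    if n=='wrist':
        M=np.linalg.inv(T@m['mount']);R,t=M[:3,:3],M[:3,3]
    else: R,t=np.array(m['R']),np.array(m['t'])
    return cv2.projectPoints(X,cv2.Rodrigues(R)[0],t,K,np.array(m['dist']))[0][:,0]
def tri(a,b):
    (c1,d1),(c2,d2)=a,b
    A=np.stack([d1,-d2],1);s=np.linalg.lstsq(A,c2-c1,rcond=None)[0]
    p,q=c1+s[0]*d1,c2+s[1]*d2;return (p+q)/2,np.linalg.norm(p-q)
E
python3 - <<'E'
import cv2
a=cv2.imread('pics/scene0.png')[190:340,195:395];cv2.imwrite('pics/c1.png',cv2.resize(a,(800,600),interpolation=cv2.INTER_CUBIC))
a=cv2.imread('pics/side0.png')[170:410,200:440];cv2.imwrite('pics/c2.png',cv2.resize(a,(600,600),interpolation=cv2.INTER_CUBIC))
E
```

```text
(no output)
```

View pics/c1.png

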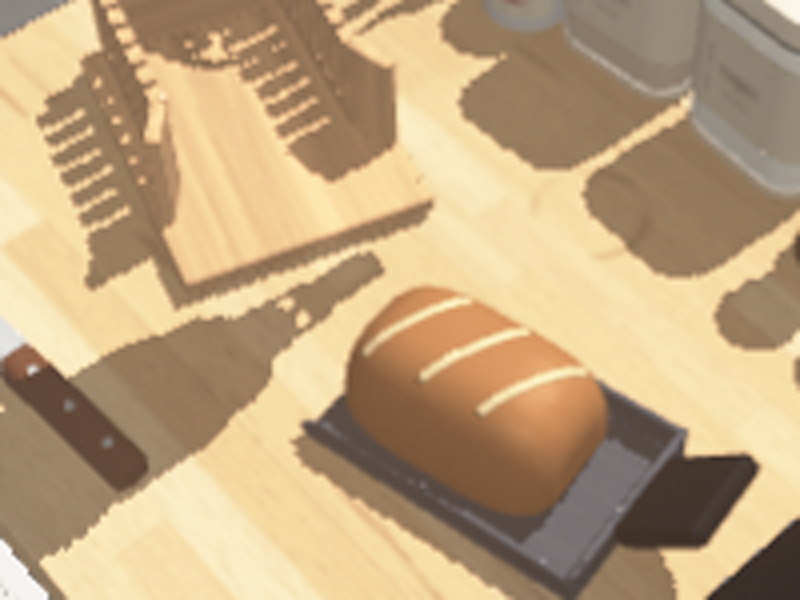

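View pics/c2.png

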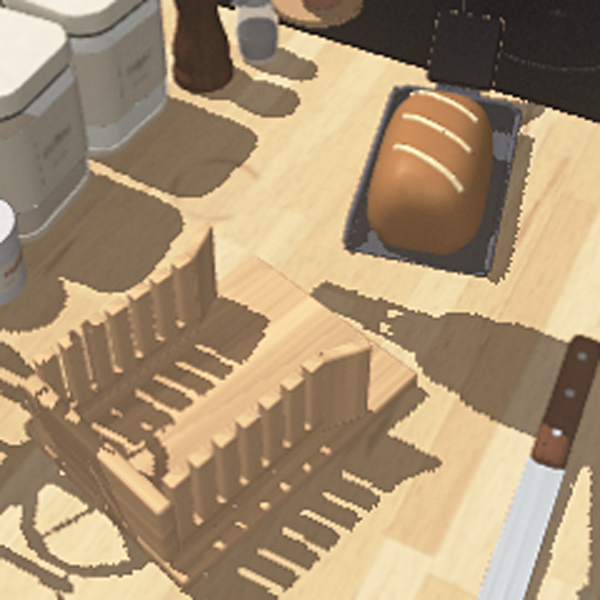

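```bash
python3 - <<'E'
from h import *
S=lambda u,v:('scene',(195+u/4,190+v/4)); D=lambda u,v:('side',(200+u/2.5,170+v/2.5))
P=lambda q,z:onz(*q,z)[:2].round(1)
print('guide front L/R?',P(S(187,287),18),P(S(432,203),18),'side',P(D(420,378),18),P(D(257,258),18),'back',P(D(185,583),0),P(D(185,575),18))
print('sheet rear',P(S(687,432),30),P(S(575,592),30),P(S(570,598),0),'side',P(D(393,85),30),P(D(523,100),30))
print('front',P(S(308,425),11),P(D(345,245),11),P(D(490,272),11),P(D(345,252),0),P(D(490,276),0))
for a,b in [(S(755,460),D(437,12)),(S(708,547),D(503,18))]:print('handle',tri(ray(*a),ray(*b)))
E
```

```text
guide front L/R? [463.   51.7] [615.6   5. ] side [459.1  59.9] [614.9  13.2] back [529. 258.] [525.7 260.9]
sheet rear [ 604.  -223.7] [ 490.4 -252.9] [ 498.3 -242.6] side [ 604.9 -217.6] [ 494.7 -251.8]
front [458.5 -70.1] [563.9 -36.8] [452.7 -62.8] [564.9 -39.6] [453.7 -68.9]
handle (array([ 591.42923058, -277.60870056,   76.69814955]), np.float64(0.3535479059061281))
handle (array([ 535.94327334, -296.26851195,   77.18740693]), np.float64(1.242004165839522))
```

```bash
cat >> h.py <<'E'
from scipy.spatial.transform import Rotation as Ro
def cur():
    s=env.read_state();T=np.eye(4);T[:3,:3]=Ro.from_quat(s['orientation']).as_matrix();T[:3,3]=s['ee_pos'];return T
def mk(G,yaw,tilt=0,back=0):
    """TCP pose gripping handle grasp point G, sheet yaw(deg), sheet tipped by tilt deg; back mm along -z"""
    y=np.radians(yaw);xs=np.array([np.cos(y),np.sin(y),0]);zs=np.array([0,0,1.])
    a=np.radians(45+tilt);z=xs*np.cos(a)-zs*np.sin(a);yy=xs*np.sin(a)+zs*np.cos(a)
    T=np.eye(4);T[:3,:3]=np.stack([np.cross(yy,z),yy,z],1);T[:3,3]=np.array(G)+(11-back)*z;return T
def plan(A,B,n,g):
    A=A.copy();w=Ro.from_matrix(A[:3,:3].T@B[:3,:3]).as_rotvec()/n;st=(B[:3,3]-A[:3,3])/n
    print('per row mm %.1f deg %.2f'%(np.linalg.norm(st),np.degrees(np.linalg.norm(w))))
    for i in range(n):
        print(list((A[:3,:3].T@st).round(1))and [float(x) for x in (A[:3,:3].T@st).round(1)]+[float(x) for x in w.round(3)]+[g])
        A[:3,3]+=st;A[:3,:3]=A[:3,:3]@Ro.from_rotvec(w).as_matrix()
E
python3 - <<'E'
from h import *
plan(cur(),mk((558.6,-267,60),104.5,0,90),15,-0.2)
E
```

```text
per row mm 23.9 deg 5.74
[21.4, 6.8, 8.2, -0.044, -0.034, 0.083, -0.2]
[22.2, 4.6, 7.7, -0.044, -0.034, 0.083, -0.2]
[22.7, 2.4, 7.1, -0.044, -0.034, 0.083, -0.2]
[23.0, 0.2, 6.3, -0.044, -0.034, 0.083, -0.2]
[23.2, -1.9, 5.5, -0.044, -0.034, 0.083, -0.2]
[23.1, -4.1, 4.6, -0.044, -0.034, 0.083, -0.2]
[22.8, -6.2, 3.6, -0.044, -0.034, 0.083, -0.2]
[22.3, -8.2, 2.5, -0.044, -0.034, 0.083, -0.2]
[21.6, -10.1, 1.3, -0.044, -0.034, 0.083, -0.2]
[20.7, -11.9, 0.1, -0.044, -0.034, 0.083, -0.2]
[19.7, -13.5, -1.2, -0.044, -0.034, 0.083, -0.2]
[18.4, -15.0, -2.5, -0.044, -0.034, 0.083, -0.2]
[17.0, -16.4, -3.8, -0.044, -0.034, 0.083, -0.2]
[15.4, -17.5, -5.1, -0.044, -0.034, 0.083, -0.2]
[13.8, -18.5, -6.4, -0.044, -0.034, 0.083, -0.2]
```

```bash
python3 - <<'E'
from h import *
print(onz('scene',(403,261),0),onz('side',(282,203),0), 'top',tri(ray('scene',(415,212)),ray('side',(277,148))))
plan(cur(),mk((558.6,-267,160),104.5,0,80),15,-0.2)
E
```

```text
[ 765.27685256 -196.06327257    0.        ] [ 776.66308536 -174.69001848    0.        ] top (array([ 786.99328921, -183.01890141,  142.87001057]), np.float64(3.665527464769347))
per row mm 22.2 deg 5.74
[20.9, 6.9, 2.0, -0.044, -0.034, 0.083, -0.2]
[21.5, 5.1, 1.5, -0.044, -0.034, 0.083, -0.2]
[21.9, 3.2, 1.0, -0.044, -0.034, 0.083, -0.2]
[22.1, 1.4, 0.3, -0.044, -0.034, 0.083, -0.2]
[22.1, -0.5, -0.4, -0.044, -0.034, 0.083, -0.2]
[22.0, -2.3, -1.3, -0.044, -0.034, 0.083, -0.2]
[21.7, -4.0, -2.2, -0.044, -0.034, 0.083, -0.2]
[21.2, -5.7, -3.1, -0.044, -0.034, 0.083, -0.2]
[20.5, -7.2, -4.1, -0.044, -0.034, 0.083, -0.2]
[19.7, -8.7, -5.2, -0.044, -0.034, 0.083, -0.2]
[18.7, -10.0, -6.2, -0.044, -0.034, 0.083, -0.2]
[17.6, -11.3, -7.3, -0.044, -0.034, 0.083, -0.2]
[16.4, -12.3, -8.4, -0.044, -0.034, 0.083, -0.2]
[15.0, -13.2, -9.6, -0.044, -0.034, 0.083, -0.2]
[13.5, -14.0, -10.6, -0.044, -0.034, 0.083, -0.2]
```

Mill is well clear at x≈770. Move.

```bash
python3 -m creep '[[21,7,2,-0.044,-0.034,0.083,-0.2],[21.5,5,1.5,-0.044,-0.034,0.083,-0.2],[22,3,1,-0.044,-0.034,0.083,-0.2],[22,1.4,0,-0.044,-0.034,0.083,-0.2],[22,-0.5,0,-0.044,-0.034,0.083,-0.2]]' && python3 -m creep '[[22,-2,-1,-0.044,-0.034,0.083,-0.2],[21.7,-4,-2,-0.044,-0.034,0.083,-0.2],[21,-6,-3,-0.044,-0.034,0.083,-0.2],[20.5,-7,-4,-0.044,-0.034,0.083,-0.2],[20,-9,-5,-0.044,-0.034,0.083,-0.2]]' && python3 -m creep '[[19,-10,-6,-0.044,-0.034,0.083,-0.2],[17.5,-11,-7,-0.044,-0.034,0.083,-0.2],[16.5,-12,-8.5,-0.044,-0.034,0.083,-0.2],[15,-13,-9.5,-0.044,-0.034,0.083,-0.2],[13.5,-14,-10.5,-0.044,-0.034,0.083,-0.2]]' && python3 - <<'E'
from h import *
s=env.read_state();print(s['joint_positions'].round(2),s['ee_pos'],s['gripper_width'])
T=cur();np.save('T1.npy',T);cv2.imwrite('pics/w1.png',cams.get_image('wrist')[:,:,::-1])
print(proj('wrist',[[558.6,-267,60],[504.6,-58,3]],T))
plan(cur(),mk((558.6,-267,60),104.5,0,60),5,-0.2)
E
```

```text
t: 0.6
ee_pos: [640.4, -105.2, 228.9]
orientation: [-0.539, 0.831, 0.138, -0.018]
ft_force: [0.4, -0.5, 0.1]
gripper_width: 51.2
finger_force: 0.0
t: 1.1
ee_pos: [605.6, -210.0, 218.2]
orientation: [-0.338, 0.902, 0.266, -0.034]
ft_force: [0.3, 0.5, 0.0]
gripper_width: 51.0
finger_force: 0.0
t: 1.6
ee_pos: [570.3, -314.2, 208.5]
orientation: [-0.116, 0.918, 0.377, -0.049]
ft_force: [0.4, -0.5, 0.3]
gripper_width: 51.1
finger_force: 0.0
[-0.53  0.72  0.54 -0.56 -1.94 -0.84] [ 570.26667419 -314.24452483  208.54403885] 51.10898987569905
[[233.95173647 227.85403002]
 [358.14307399 183.61963338]]
per row mm 22.7 deg 0.16
[-1.0, -13.3, 18.3, -0.0, 0.0, -0.003, -0.2]
[-1.0, -13.3, 18.3, -0.0, 0.0, -0.003, -0.2]
[-1.0, -13.3, 18.3, -0.0, 0.0, -0.003, -0.2]
[-0.9, -13.3, 18.3, -0.0, 0.0, -0.003, -0.2]
[-0.9, -13.3, 18.3, -0.0, 0.0, -0.003, -0.2]
```

View pics/w1.png

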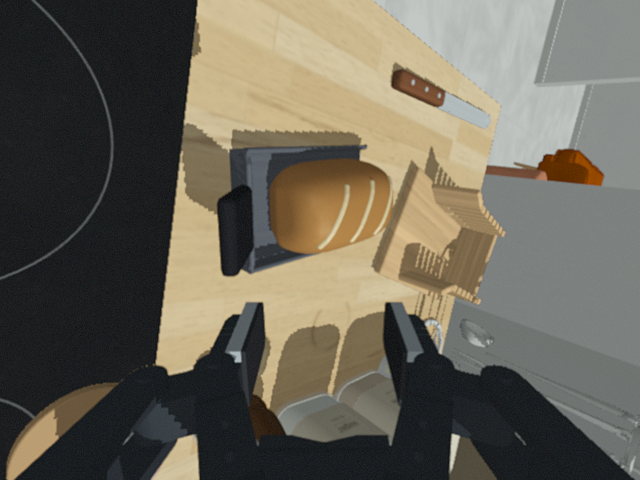

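The handle is seen at about (235,230) in the wrist view, which matches the predicted (234,228). Approach and grip.

```bash
python3 -m creep '[[-1,-13.3,18.3,0,0,-0.003,-0.2],[-1,-13.3,18.3,0,0,-0.003,-0.2],[-1,-13.3,18.3,0,0,-0.003,-0.2],[-1,-13.3,18.3,0,0,-0.003,-0.2],[-1,-13.3,18.3,0,0,-0.003,-0.2]]' && python3 - <<'E'
from h import *
T=cur();cv2.imwrite('pics/w2.png',cams.get_image('wrist')[:,:,::-1])
G=np.array([558.6,-267,60]);y=np.radians(104.5);xs=np.array([np.cos(y),np.sin(y),0]);ys=np.array([-np.sin(y),np.cos(y),0]);u=(-xs+[0,0,1])*.7071;nn=(xs+[0,0,1])*.7071
C=[G+a*ys+b*u+c*nn for b in(29,-37) for a in(30,-30) for c in (7,-7)]
print(proj('wrist',C,T).round(0).tolist())
plan(T,mk(G,104.5),4,-0.2)
E
```

```text
t: 2.15
ee_pos: [571.3, -295.5, 96.1]
orientation: [-0.125, 0.917, 0.377, -0.046]
ft_force: [1.0, 0.4, -0.1]
gripper_width: 51.1
finger_force: 0.0
[[333.0, 230.0], [301.0, 230.0], [330.0, 348.0], [301.0, 348.0], [331.0, 198.0], [308.0, 198.0], [329.0, 288.0], [308.0, 288.0]]
per row mm 14.7 deg 0.26
[1.3, -0.8, 14.6, -0.002, -0.0, 0.004, -0.2]
[1.3, -0.8, 14.6, -0.002, -0.0, 0.004, -0.2]
[1.3, -0.9, 14.6, -0.002, -0.0, 0.004, -0.2]
[1.3, -0.9, 14.6, -0.002, -0.0, 0.004, -0.2]
```

View pics/w2.png

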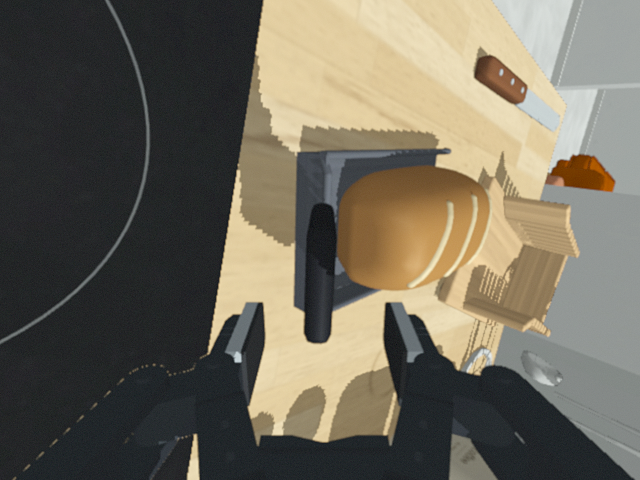

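The handle runs from (320,205) to (317,342), centred between the pads, with only about 3 mm of lateral error. Go in and grip.

```bash
python3 -m creep '[[2,-0.5,14.6,-0.002,0,0.004,-0.2],[2,-0.5,14.6,-0.002,0,0.004,-0.2],[2,-0.5,14.6,-0.002,0,0.004,-0.2],[2,-0.5,14.6,-0.002,0,0.004,-0.2],[0,0,0,0,0,0,-0.2]]' 100 && python3 -m creep '[[0,0,0,0,0,0,1],[0,0,0,0,0,0,1],[0,0,0,0,0,0,1],[0,0,0,0,0,0,1],[0,0,0,0,0,0,1]]' 110
```

```text
t: 2.7
ee_pos: [552.8, -257.8, 53.2]
orientation: [-0.117, 0.916, 0.381, -0.05]
ft_force: [-0.0, 0.5, 0.2]
gripper_width: 51.4
finger_force: 0.0
t: 3.2
ee_pos: [554.3, -260.0, 55.2]
orientation: [-0.117, 0.917, 0.379, -0.048]
ft_force: [2.4, -1.5, 5.7]
gripper_width: 12.8
finger_force: 107.0
```

```bash
cat >> h.py <<'E'
def edge(p,yaw,tilt):
    T=np.eye(4);T[:3,:3]=Ro.from_euler('ZY',[yaw,tilt],degrees=True).as_matrix();T[:3,3]=p;return T
GY=73.2
def guide(gx,gy,z,o=(570.5,139.)):   # guide frame point -> world ; origin=front mid+110 x
    c,s=np.cos(np.radians(GY)),np.sin(np.radians(GY));return np.array([o[0]+c*gx-s*gy,o[1]+s*gx+c*gy,z])
E
python3 - <<'E'
from h import *
T=cur();print((Ro.from_matrix(T[:3,:3]).as_matrix()).round(3))
rel=np.linalg.inv(T)@edge((506,-56,2.5),104.5,0);np.save('rel.npy',rel)
d=edge((506,-56,72.5),104.5,0)@np.linalg.inv(rel);plan(T,d,10,1)
d2=edge(guide(-130,0,72.5),GY,0)@np.linalg.inv(rel);print(d2[:3,3],guide(-75,0,18));plan(d,d2,15,1)
E
```

```text
[[-0.968 -0.178 -0.178]
 [-0.251  0.685  0.684]
 [-0.     0.707 -0.708]]
per row mm 7.0 deg 0.00
[-0.0, 4.9, -5.0, -0.0, -0.0, -0.0, 1]
[-0.0, 4.9, -5.0, -0.0, -0.0, -0.0, 1]
[-0.0, 4.9, -5.0, -0.0, -0.0, -0.0, 1]
[-0.0, 4.9, -5.0, -0.0, -0.0, -0.0, 1]
[-0.0, 4.9, -5.0, -0.0, -0.0, -0.0, 1]
[-0.0, 4.9, -5.0, -0.0, -0.0, -0.0, 1]
[-0.0, 4.9, -5.0, -0.0, -0.0, -0.0, 1]
[-0.0, 4.9, -5.0, -0.0, -0.0, -0.0, 1]
[-0.0, 4.9, -5.0, -0.0, -0.0, -0.0, 1]
[-0.0, 4.9, -5.0, -0.0, -0.0, -0.0, 1]
[ 468.22410001 -184.86771766  125.24694212] [548.82261523  67.20103769  18.        ]
per row mm 7.6 deg 2.09
[4.3, 4.5, 4.4, 0.0, -0.026, 0.026, 1]
[4.5, 4.3, 4.3, 0.0, -0.026, 0.026, 1]
[4.7, 4.2, 4.2, 0.0, -0.026, 0.026, 1]
[5.0, 4.1, 4.1, 0.0, -0.026, 0.026, 1]
[5.2, 4.0, 4.0, 0.0, -0.026, 0.026, 1]
[5.4, 3.8, 3.8, 0.0, -0.026, 0.026, 1]
[5.6, 3.7, 3.7, 0.0, -0.026, 0.026, 1]
[5.7, 3.5, 3.5, 0.0, -0.026, 0.026, 1]
[5.9, 3.4, 3.4, 0.0, -0.026, 0.026, 1]
[6.1, 3.2, 3.2, 0.0, -0.026, 0.026, 1]
[6.3, 3.1, 3.1, 0.0, -0.026, 0.026, 1]
[6.4, 2.9, 2.9, 0.0, -0.026, 0.026, 1]
[6.6, 2.7, 2.7, 0.0, -0.026, 0.026, 1]
[6.7, 2.6, 2.6, 0.0, -0.026, 0.026, 1]
[6.8, 2.4, 2.4, 0.0, -0.026, 0.026, 1]
```

```bash
python3 -m creep '[[0,2,-2,-0.01,0,0,1],[0,4,-4,-0.01,0,0,1],[0,5,-5,-0.01,0,0,1],[0,5,-5,-0.01,0,0,1],[0,5,-5,-0.01,0,0,1]]' 110 && python3 -m creep '[[0,5,-5,0,0,0,1],[0,5,-5,0,0,0,1],[0,5,-5,0,0,0,1],[0,5,-5,0,0,0,1],[0,5,-5,0,0,0,1]]' && python3 -m creep '[[0,2,-2,0,0,0,1],[0,0,0,0,0,0,1]]' && python3 - <<'E'
from h import *
s=env.read_state();print(s['ft_torque'],s['ft_force'])
a=cams.get_image('side')[:,:,::-1][130:280,270:470];b=cams.get_image('scene')[:,:,::-1][190:340,240:440]
cv2.imwrite('pics/l1.png',cv2.resize(np.vstack([a,b]),None,fx=2,fy=2,interpolation=cv2.INTER_CUBIC))
T=cur();E=T@np.load('rel.npy')
print(E.round(3)[:3])
C=[(0,57,8.5),(0,-57,8.5),(-180,57,27.5),(-180,-57,27.5)]
X=[(E@np.r_[c,1])[:3] for c in C]
print(((proj('side',X)-[270,130])*2).round().tolist(),((proj('scene',X)-[240,190])*2+[0,300]).round().tolist())
E
```

```text
t: 3.7
ee_pos: [554.1, -260.4, 84.7]
orientation: [-0.116, 0.906, 0.403, -0.052]
ft_force: [0.1, -0.0, -5.4]
gripper_width: 12.9
finger_force: 106.8
t: 4.2
ee_pos: [554.6, -261.9, 120.3]
orientation: [-0.116, 0.907, 0.402, -0.052]
ft_force: [-0.0, 0.2, -4.8]
gripper_width: 12.8
finger_force: 107.0
t: 4.4
ee_pos: [554.8, -262.2, 123.0]
orientation: [-0.116, 0.907, 0.402, -0.051]
ft_force: [0.4, -0.5, -5.3]
gripper_width: 12.6
finger_force: 107.1
[-4.12269651 -1.08923437  0.00905903] [ 0.41590357 -0.51105689 -5.27267311]
[[-2.50000e-01 -9.68000e-01  1.40000e-02  5.05542e+02]
 [ 9.67000e-01 -2.51000e-01 -4.90000e-02 -5.55890e+01]
 [ 5.10000e-02  1.00000e-03  9.99000e-01  8.02870e+01]]
[[267.0, 235.0], [144.0, 215.0], [284.0, 112.0], [177.0, 98.0]] [[53.0, 475.0], [115.0, 407.0], [199.0, 552.0], [256.0, 474.0]]
```

View pics/l1.png

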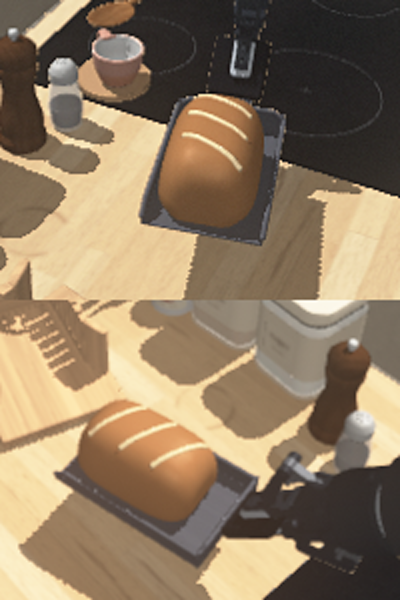

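The lifted sheet sits as predicted, within about 2 px (side-crop front corners (267,238) and (142,220)), and the loaf is in place. Carry on.

```bash
python3 - <<'E'
from h import *
T=cur();rel=np.load('rel.npy')
d=edge(guide(-125,0,70),GY,-2.5)@np.linalg.inv(rel);plan(T,d,14,1)
E
```

```text
per row mm 8.4 deg 2.24
[4.5, 4.3, 5.7, 0.001, -0.029, 0.026, 1]
[4.7, 4.1, 5.5, 0.001, -0.029, 0.026, 1]
[5.0, 4.0, 5.4, 0.001, -0.029, 0.026, 1]
[5.3, 3.9, 5.2, 0.001, -0.029, 0.026, 1]
[5.5, 3.8, 5.1, 0.001, -0.029, 0.026, 1]
[5.8, 3.6, 4.9, 0.001, -0.029, 0.026, 1]
[6.0, 3.5, 4.7, 0.001, -0.029, 0.026, 1]
[6.2, 3.3, 4.6, 0.001, -0.029, 0.026, 1]
[6.4, 3.1, 4.4, 0.001, -0.029, 0.026, 1]
[6.6, 3.0, 4.2, 0.001, -0.029, 0.026, 1]
[6.8, 2.8, 4.0, 0.001, -0.029, 0.026, 1]
[7.0, 2.6, 3.8, 0.001, -0.029, 0.026, 1]
[7.2, 2.4, 3.6, 0.001, -0.029, 0.026, 1]
[7.3, 2.2, 3.4, 0.001, -0.029, 0.026, 1]
```

```bash
python3 -m creep '[[2.2,2.1,2.8,0,-0.015,0.013,1],[2.3,2.1,2.8,0,-0.015,0.013,1],[4.7,4.1,5.5,0.001,-0.029,0.026,1],[5,4,5.4,0.001,-0.029,0.026,1],[5.3,3.9,5.2,0.001,-0.029,0.026,1]]' && python3 -m creep '[[5.5,3.8,5.1,0.001,-0.029,0.026,1],[5.8,3.6,4.9,0.001,-0.029,0.026,1],[6,3.5,4.7,0.001,-0.029,0.026,1],[6.2,3.3,4.6,0.001,-0.029,0.026,1],[6.4,3.1,4.4,0.001,-0.029,0.026,1]]' && python3 -m creep '[[6.6,3,4.2,0.001,-0.029,0.026,1],[6.8,2.8,4,0.001,-0.029,0.026,1],[7,2.6,3.8,0.001,-0.029,0.026,1],[7.2,2.4,3.6,0.001,-0.029,0.026,1],[3.7,1.2,1.7,0,-0.015,0.013,1]]' && python3 -m creep '[[3.6,1,1.7,0,-0.015,0.013,1],[0,0,0,0,0,0,1]]' && python3 - <<'E'
from h import *
T=cur();rel=np.load('rel.npy');E=T@rel;print(E.round(3)[:3],env.read_state()['joint_positions'].round(2))
a=cams.get_image('side')[:,:,::-1][200:420,200:460];b=cams.get_image('scene')[:,:,::-1][160:320,190:370]
a=cv2.resize(a,None,fx=1.7,fy=1.7,interpolation=cv2.INTER_CUBIC);b=cv2.resize(b,(354,314),interpolation=cv2.INTER_CUBIC)
o=np.zeros((374,800,3),np.uint8);o[:,:442]=a[:374];o[:314,446:]=b;cv2.imwrite('pics/l2.png',o)
X=[(E@np.r_[c,1])[:3] for c in [(0,57,8.5),(0,-57,8.5),(-180,57,27.5),(-180,-57,27.5)]]+[guide(-110,82.5,18),guide(-110,-82.5,18),guide(98+12,0,78),guide(-60,71,18)]
print(((proj('side',X)-[200,200])*1.7).round().tolist(),((proj('scene',X)-[190,160])*[354/180,314/160]+[446,0]).round().tolist())
d=edge(guide(-76,0,34),GY,0)@np.linalg.inv(rel);plan(T,d,8,1)
E
```

```text
t: 5.0
ee_pos: [529.5, -238.9, 119.6]
orientation: [-0.043, 0.913, 0.404, -0.019]
ft_force: [0.8, 0.1, -6.3]
gripper_width: 13.0
finger_force: 107.0
t: 5.5
ee_pos: [498.8, -210.4, 116.6]
orientation: [0.045, 0.914, 0.402, 0.021]
ft_force: [-0.2, 0.5, -5.8]
gripper_width: 12.6
finger_force: 107.1
t: 6.0
ee_pos: [471.0, -184.3, 113.8]
orientation: [0.125, 0.908, 0.397, 0.057]
ft_force: [1.0, -0.2, -3.8]
gripper_width: 12.9
finger_force: 107.1
t: 6.2
ee_pos: [468.8, -181.8, 113.3]
orientation: [0.133, 0.906, 0.396, 0.061]
ft_force: [0.7, -0.9, -5.2]
gripper_width: 12.7
finger_force: 107.1
[[ 2.9000e-01 -9.5700e-01 -1.7000e-02  5.3448e+02]
 [ 9.5600e-01  2.9000e-01 -3.7000e-02  1.9302e+01]
 [ 4.0000e-02 -6.0000e-03  9.9900e-01  6.9088e+01]] [-0.61  0.46 -0.14 -0.79 -1.37 -0.92]
[[281.0, 144.0], [199.0, 88.0], [386.0, 50.0], [306.0, 6.0], [286.0, 204.0], [174.0, 122.0], [57.0, 253.0], [245.0, 227.0]] [[561.0, 168.0], [652.0, 138.0], [618.0, 282.0], [718.0, 243.0], [543.0, 198.0], [667.0, 156.0], [544.0, 35.0], [539.0, 167.0]]
per row mm 7.2 deg 0.29
[-0.0, 1.9, 6.9, 0.005, 0.001, 0.0, 1]
[-0.0, 1.9, 6.9, 0.005, 0.001, 0.0, 1]
[-0.0, 2.0, 6.9, 0.005, 0.001, 0.0, 1]
[-0.0, 2.0, 6.9, 0.005, 0.001, 0.0, 1]
[-0.0, 2.0, 6.9, 0.005, 0.001, 0.0, 1]
[-0.0, 2.1, 6.9, 0.005, 0.001, 0.0, 1]
[-0.0, 2.1, 6.9, 0.005, 0.001, 0.0, 1]
[-0.0, 2.1, 6.9, 0.005, 0.001, 0.0, 1]
```

View pics/l2.png

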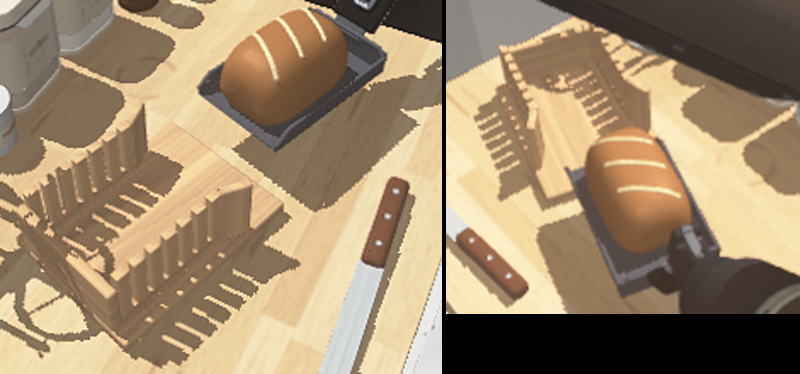

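Sheet and guide line up: the side view gives sheet front corners (277,147) and (199,97), and guide corners (286,208) and (172,124). Lower to the sill, then tip.

```bash
python3 -m creep '[[0,1,3.5,0.003,0,0,1],[0,2,6.9,0.005,0.001,0,1],[0,2,6.9,0.005,0.001,0,1],[0,2,6.9,0.005,0.001,0,1],[0,2,6.9,0.005,0.001,0,1]]' && python3 -m creep '[[0,2,6.9,0.005,0.001,0,1],[0,2,6.9,0.005,0.001,0,1],[0,2,6.9,0.005,0.001,0,1],[0,1,3.5,0.003,0,0,1],[0,0,0,0,0,0,1]]' && python3 - <<'E'
from h import *
T=cur();rel=np.load('rel.npy');E=T@rel;print(E.round(3)[:3])
I=np.linalg.inv(rel);d=edge(guide(-72,0,26),GY,14)@I;plan(T,d,7,1)
for a,b,n in [(14,24,5),(24,34,5),(34,44,5)]:
    plan(edge(guide(-72,0,26),GY,a)@I,edge(guide(-72,0,26),GY,b)@I,n,1)
E
```

```text
t: 6.8
ee_pos: [477.9, -153.7, 98.0]
orientation: [0.132, 0.911, 0.386, 0.057]
ft_force: [0.2, 0.5, -5.1]
gripper_width: 13.1
finger_force: 107.2
t: 7.3
ee_pos: [484.0, -132.6, 86.3]
orientation: [0.132, 0.915, 0.378, 0.055]
ft_force: [-1.2, -0.5, -5.0]
gripper_width: 13.0
finger_force: 107.1
[[ 2.84000e-01 -9.59000e-01 -0.00000e+00  5.47678e+02]
 [ 9.59000e-01  2.84000e-01  1.00000e-03  6.70700e+01]
 [-1.00000e-03 -1.00000e-03  1.00000e+00  3.33290e+01]]
per row mm 6.8 deg 1.99
[-0.0, 6.5, -2.0, 0.035, -0.0, 0.001, 1]
[-0.0, 6.4, -2.2, 0.035, -0.0, 0.001, 1]
[-0.0, 6.3, -2.4, 0.035, -0.0, 0.001, 1]
[-0.0, 6.2, -2.6, 0.035, -0.0, 0.001, 1]
[-0.0, 6.1, -2.8, 0.035, -0.0, 0.001, 1]
[-0.0, 6.0, -3.0, 0.035, -0.0, 0.001, 1]
[0.0, 5.9, -3.2, 0.035, -0.0, 0.001, 1]
per row mm 7.5 deg 2.00
[-0.0, 6.8, -3.3, 0.035, 0.0, 0.0, 1]
[-0.0, 6.7, -3.5, 0.035, 0.0, 0.0, 1]
[-0.0, 6.5, -3.8, 0.035, 0.0, 0.0, 1]
[-0.0, 6.4, -4.0, 0.035, 0.0, 0.0, 1]
[-0.0, 6.3, -4.2, 0.035, 0.0, 0.0, 1]
per row mm 7.5 deg 2.00
[-0.0, 6.8, -3.3, 0.035, 0.0, 0.0, 1]
[-0.0, 6.7, -3.5, 0.035, 0.0, 0.0, 1]
[-0.0, 6.5, -3.8, 0.035, 0.0, 0.0, 1]
[-0.0, 6.4, -4.0, 0.035, 0.0, 0.0, 1]
[-0.0, 6.3, -4.2, 0.035, 0.0, 0.0, 1]
per row mm 7.5 deg 2.00
[-0.0, 6.8, -3.3, 0.035, 0.0, 0.0, 1]
[-0.0, 6.7, -3.5, 0.035, 0.0, 0.0, 1]
[-0.0, 6.5, -3.8, 0.035, 0.0, 0.0, 1]
[-0.0, 6.4, -4.0, 0.035, 0.0, 0.0, 1]
[-0.0, 6.3, -4.2, 0.035, 0.0, 0.0, 1]
```

```bash
python3 -m creep '[[0,6.5,-2,0.035,0,0.001,1],[0,6.4,-2.2,0.035,0,0.001,1],[0,6.3,-2.4,0.035,0,0.001,1],[0,6.2,-2.6,0.035,0,0.001,1],[0,6.1,-2.8,0.035,0,0.001,1]]' && python3 -m creep '[[0,6,-3,0.035,0,0.001,1],[0,5.9,-3.2,0.035,0,0.001,1],[0,0,0,0,0,0,1],[0,6.8,-3.3,0.035,0,0,1],[0,6.7,-3.5,0.035,0,0,1]]' && python3 -m creep '[[0,6.5,-3.8,0.035,0,0,1],[0,6.4,-4,0.035,0,0,1],[0,6.3,-4.2,0.035,0,0,1],[0,0,0,0,0,0,1],[0,0,0,0,0,0,1]]' && python3 - <<'E'
from h import *
T=cur();rel=np.load('rel.npy');E=T@rel;print(E.round(3)[:3])
a=cams.get_image('side')[:,:,::-1][200:420,200:460];cv2.imwrite('pics/t1.png',cv2.resize(a,None,fx=1.7,fy=1.7))
E
```

```text
t: 7.8
ee_pos: [488.4, -118.0, 116.6]
orientation: [0.139, 0.944, 0.296, 0.042]
ft_force: [-0.7, 0.6, -6.3]
gripper_width: 12.7
finger_force: 107.4
t: 8.3
ee_pos: [492.4, -104.0, 140.2]
orientation: [0.143, 0.962, 0.23, 0.032]
ft_force: [0.2, -0.4, -4.1]
gripper_width: 12.9
finger_force: 108.1
t: 8.8
ee_pos: [496.2, -91.6, 159.3]
orientation: [0.144, 0.973, 0.18, 0.025]
ft_force: [-0.3, 0.1, -2.2]
gripper_width: 12.8
finger_force: 108.1
[[ 2.63000e-01 -9.57000e-01  1.21000e-01  5.48944e+02]
 [ 8.75000e-01  2.89000e-01  3.89000e-01  6.99840e+01]
 [-4.07000e-01  4.00000e-03  9.13000e-01  2.58180e+01]]
```

View pics/t1.png

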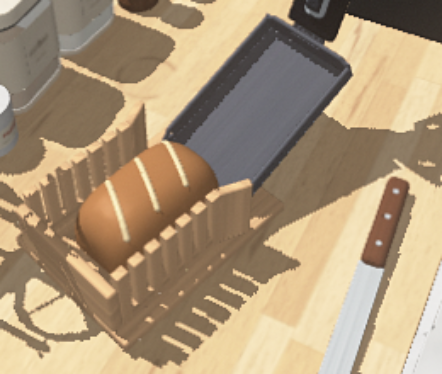

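The loaf has slid out into the channel (middle slash at (140,183), sheet empty at (265,90)). Tip a little further to run it fully out, then check position numerically.

```bash
python3 -m creep '[[0,6.8,-3.3,0.035,0,0,1],[0,6.7,-3.5,0.035,0,0,1],[0,6.5,-3.8,0.035,0,0,1],[0,6.4,-4,0.035,0,0,1],[0,6.3,-4.2,0.035,0,0,1]]' && python3 -m creep '[[0,0,0,0,0,0,1],[0,0,0,0,0,0,1],[0,0,0,0,0,0,1]]' && python3 - <<'E'
from h import *
T=cur();rel=np.load('rel.npy');E=T@rel
# middle slash centre guess from previous picture, loaf top z=94
w=onz('side',(200+140/1.7,200+183/1.7),93);c,s=np.cos(np.radians(GY)),np.sin(np.radians(GY));v=w-guide(0,0,93);print('loaf guide xy',c*v[0]+s*v[1],-s*v[0]+c*v[1])
I=np.linalg.inv(rel)
A=T
d=edge(guide(-120,0,60),GY,30)@I;plan(A,d,6,1)
d2=edge(guide(-190,0,60),GY,0)@I;plan(d,d2,10,1);print(d2[:3,3])
E
```

```text
t: 9.35
ee_pos: [503.6, -67.6, 186.5]
orientation: [0.146, 0.985, 0.093, 0.011]
ft_force: [-0.7, -0.3, -2.9]
gripper_width: 13.0
finger_force: 108.1
t: 9.65
ee_pos: [503.6, -67.7, 186.3]
orientation: [0.146, 0.985, 0.094, 0.012]
ft_force: [0.1, -0.3, -3.1]
gripper_width: 12.5
finger_force: 108.1
loaf guide xy 13.84177878336256 3.537072581394687
per row mm 10.5 deg 0.69
[0.0, -8.7, -5.8, -0.012, -0.001, -0.0, 1]
[0.0, -8.7, -5.9, -0.012, -0.001, -0.0, 1]
[0.0, -8.6, -6.0, -0.012, -0.001, -0.0, 1]
[0.0, -8.5, -6.1, -0.012, -0.001, -0.0, 1]
[0.0, -8.4, -6.2, -0.012, -0.001, -0.0, 1]
[0.0, -8.4, -6.3, -0.012, -0.001, -0.0, 1]
per row mm 15.8 deg 3.00
[0.0, -14.5, 6.2, -0.052, -0.0, -0.0, 1]
[0.0, -14.9, 5.5, -0.052, -0.0, -0.0, 1]
[0.0, -15.1, 4.7, -0.052, -0.0, -0.0, 1]
[0.0, -15.3, 3.9, -0.052, -0.0, -0.0, 1]
[0.0, -15.5, 3.1, -0.052, -0.0, -0.0, 1]
[0.0, -15.7, 2.3, -0.052, -0.0, -0.0, 1]
[0.0, -15.8, 1.4, -0.052, -0.0, -0.0, 1]
[0.0, -15.8, 0.6, -0.052, -0.0, -0.0, 1]
[0.0, -15.8, -0.2, -0.052, -0.0, -0.0, 1]
[0.0, -15.8, -1.1, -0.052, -0.0, -0.0, 1]
[ 450.88219219 -242.30688752  112.74694212]
```

```bash
python3 -m creep '[[0,-8.7,-5.8,-0.012,0,0,1],[0,-8.7,-5.9,-0.012,0,0,1],[0,-8.6,-6,-0.012,0,0,1],[0,-8.5,-6.1,-0.012,0,0,1],[0,-8.4,-6.2,-0.012,0,0,1]]' && python3 -m creep '[[0,-8.4,-6.3,-0.012,0,0,1],[0,-14.5,6.2,-0.052,0,0,1],[0,-14.9,5.5,-0.052,0,0,1],[0,-15.1,4.7,-0.052,0,0,1],[0,-15.3,3.9,-0.052,0,0,1]]' && python3 -m creep '[[0,-15.5,3.1,-0.052,0,0,1],[0,-15.7,2.3,-0.052,0,0,1],[0,-15.8,1.4,-0.052,0,0,1],[0,-15.8,0.6,-0.052,0,0,1],[0,-15.8,-0.2,-0.052,0,0,1]]' && python3 - <<'E'
from h import *
cv2.imwrite('pics/s3.png',cams.get_image('side')[:,:,::-1])
T=cur();rel=np.load('rel.npy');E=T@rel;print(E.round(3)[:3]);I=np.linalg.inv(rel)
d=edge((506,-70,35),104.5,0)@I;plan(T,d,15,1)
d2=edge((506,-70,3.5),104.5,0)@I;plan(d,d2,6,1)
print('knife',onz('scene',(229,305),10),onz('side',(200+432/2.5,170+338/2.5),10))
E
```

```text
t: 10.15
ee_pos: [489.8, -114.4, 207.0]
orientation: [0.146, 0.981, 0.124, 0.016]
ft_force: [0.4, 0.0, -2.0]
gripper_width: 12.9
finger_force: 108.0
t: 10.65
ee_pos: [472.8, -171.4, 171.8]
orientation: [0.143, 0.962, 0.231, 0.033]
ft_force: [0.4, 0.1, -3.7]
gripper_width: 12.6
finger_force: 108.0
t: 11.15
ee_pos: [454.7, -231.6, 122.8]
orientation: [0.137, 0.924, 0.354, 0.052]
ft_force: [-0.1, -0.5, -1.8]
gripper_width: 12.5
finger_force: 108.1
[[ 2.92000e-01 -9.56000e-01  2.10000e-02  5.17223e+02]
 [ 9.55000e-01  2.93000e-01  4.60000e-02 -3.67140e+01]
 [-5.00000e-02  6.00000e-03  9.99000e-01  5.64550e+01]]
per row mm 7.6 deg 2.11
[-7.3, -1.9, 1.1, -0.003, 0.025, -0.027, 1]
[-7.2, -2.1, 0.9, -0.003, 0.025, -0.027, 1]
[-7.2, -2.3, 0.8, -0.003, 0.025, -0.027, 1]
[-7.2, -2.5, 0.6, -0.003, 0.025, -0.027, 1]
[-7.1, -2.6, 0.4, -0.003, 0.025, -0.027, 1]
[-7.0, -2.8, 0.2, -0.003, 0.025, -0.027, 1]
[-7.0, -3.0, 0.0, -0.003, 0.025, -0.027, 1]
[-6.9, -3.2, -0.2, -0.003, 0.025, -0.027, 1]
[-6.8, -3.4, -0.4, -0.003, 0.025, -0.027, 1]
[-6.7, -3.6, -0.5, -0.003, 0.025, -0.027, 1]
[-6.6, -3.8, -0.7, -0.003, 0.025, -0.027, 1]
[-6.4, -3.9, -0.9, -0.003, 0.025, -0.027, 1]
[-6.3, -4.1, -1.1, -0.003, 0.025, -0.027, 1]
[-6.2, -4.3, -1.2, -0.003, 0.025, -0.027, 1]
[-6.0, -4.4, -1.4, -0.003, 0.025, -0.027, 1]
per row mm 5.3 deg 0.00
[0.0, -3.7, 3.7, 0.0, 0.0, 0.0, 1]
[0.0, -3.7, 3.7, 0.0, 0.0, 0.0, 1]
[0.0, -3.7, 3.7, 0.0, 0.0, 0.0, 1]
[0.0, -3.7, 3.7, 0.0, 0.0, 0.0, 1]
[0.0, -3.7, 3.7, 0.0, 0.0, 0.0, 1]
[0.0, -3.7, 3.7, 0.0, 0.0, 0.0, 1]
knife [373.62532222 -24.19020071  10.        ] [467.45813633  16.89435595  10.        ]
```

```bash
python3 -m creep '[[-7.3,-1.9,1.1,-0.003,0.025,-0.027,1],[-7.2,-2.1,0.9,-0.003,0.025,-0.027,1],[-7.2,-2.3,0.8,-0.003,0.025,-0.027,1],[-7.2,-2.5,0.6,-0.003,0.025,-0.027,1],[-7.1,-2.6,0.4,-0.003,0.025,-0.027,1]]' && python3 -m creep '[[-7,-2.8,0.2,-0.003,0.025,-0.027,1],[-7,-3,0,-0.003,0.025,-0.027,1],[-6.9,-3.2,-0.2,-0.003,0.025,-0.027,1],[-6.8,-3.4,-0.4,-0.003,0.025,-0.027,1],[-6.7,-3.6,-0.5,-0.003,0.025,-0.027,1]]' && python3 -m creep '[[-6.6,-3.8,-0.7,-0.003,0.025,-0.027,1],[-6.4,-3.9,-0.9,-0.003,0.025,-0.027,1],[-6.3,-4.1,-1.1,-0.003,0.025,-0.027,1],[-6.2,-4.3,-1.2,-0.003,0.025,-0.027,1],[-6,-4.4,-1.4,-0.003,0.025,-0.027,1]]' && python3 -m creep '[[0,-3.7,3.7,0,0,0,1],[0,-3.7,3.7,0,0,0,1],[0,-3.7,3.7,0,0,0,1],[0,-3,3,0,0,0,1],[0,0,0,0,0,0,1]]' && python3 - <<'E'
from h import *
T=cur();rel=np.load('rel.npy');E=T@rel;print(E.round(3)[:3]);I=np.linalg.inv(rel)
plan(T,edge((506,-70,2.5),104.5,0)@I,4,1)
E
```

```text
t: 11.7
ee_pos: [489.8, -243.4, 112.9]
orientation: [0.05, 0.93, 0.363, 0.017]
ft_force: [-0.2, -0.7, -2.4]
gripper_width: 13.0
finger_force: 108.3
t: 12.2
ee_pos: [523.2, -257.3, 102.2]
orientation: [-0.035, 0.928, 0.371, -0.016]
ft_force: [-0.2, -0.8, -1.9]
gripper_width: 13.2
finger_force: 108.3
t: 12.7
ee_pos: [557.1, -270.9, 91.6]
orientation: [-0.121, 0.918, 0.375, -0.049]
ft_force: [-0.3, -0.8, -2.1]
gripper_width: 12.5
finger_force: 108.3
t: 13.2
ee_pos: [556.0, -270.8, 71.3]
orientation: [-0.119, 0.918, 0.375, -0.049]
ft_force: [0.5, 1.1, -3.0]
gripper_width: 12.8
finger_force: 108.2
[[-2.5500e-01 -9.6700e-01 -1.0000e-03  5.0683e+02]
 [ 9.6700e-01 -2.5500e-01  8.0000e-03 -6.7437e+01]
 [-8.0000e-03  1.0000e-03  1.0000e+00  1.6934e+01]]
per row mm 4.1 deg 0.13
[0.6, -3.3, 2.4, -0.002, -0.001, 0.001, 1]
[0.6, -3.3, 2.4, -0.002, -0.001, 0.001, 1]
[0.6, -3.3, 2.4, -0.002, -0.001, 0.001, 1]
[0.6, -3.3, 2.4, -0.002, -0.001, 0.001, 1]
```

```bash
python3 -m creep '[[0.6,-3.3,2.4,-0.002,-0.001,0.001,1],[0.6,-3.3,2.4,-0.002,-0.001,0.001,1],[0.6,-3.3,2.4,-0.002,-0.001,0.001,1],[0.4,-2.5,2,-0.002,-0.001,0.001,1],[0,0,0,0,0,0,1]]' && python3 -m creep '[[0,0,0,0,0,0,-0.2],[0,0,0,0,0,0,-0.2],[0,0,0,0,0,0,-0.2],[0,0,0,0,0,0,-0.2],[0,0,0,0,0,0,-0.2]]' && python3 -m creep '[[0,0,-10,0,0,0,-0.2],[0,0,-15,0,0,0,-0.2],[0,0,-20,0,0,0,-0.2],[0,0,-20,0,0,0,-0.2],[0,0,-20,0,0,0,-0.2]]' && python3 - <<'E'
from h import *
print(env.read_state()['joint_positions'].round(2))
a=cams.get_image('side')[:,:,::-1];b=cams.get_image('scene')[:,:,::-1]
cv2.imwrite('pics/sd4.png',a);cv2.imwrite('pics/sc4.png',b)
for n,im in(('side',a),('scene',b)):
    h=cv2.cvtColor(im,cv2.COLOR_BGR2HSV)
    m=cv2.inRange(h,(8,110,90),(16,255,230));k,l,st,ce=cv2.connectedComponentsWithStats(m)
    for i in np.argsort(-st[1:,4])[:3]+1:print(n,st[i],ce[i].round(1))
E
```

```text
t: 13.7
ee_pos: [554.6, -273.6, 56.3]
orientation: [-0.116, 0.917, 0.38, -0.049]
ft_force: [-0.6, 0.6, -0.9]
gripper_width: 12.9
finger_force: 108.4
t: 14.2
ee_pos: [555.1, -273.8, 56.9]
orientation: [-0.117, 0.917, 0.379, -0.048]
ft_force: [0.9, -0.1, -0.1]
gripper_width: 51.3
finger_force: 0.0
t: 14.7
ee_pos: [570.3, -333.5, 118.6]
orientation: [-0.117, 0.917, 0.378, -0.048]
ft_force: [0.2, -0.1, 0.1]
gripper_width: 51.4
finger_force: 0.0
[-0.55  0.81  0.49 -0.53 -1.84 -0.75]
side [ 243  283   86   78 3325] [282.8 319.7]
side [413 304  27  52 574] [426.  330.1]
side [314 105  59  38 362] [335.2 130. ]
scene [ 230  185   48   54 1657] [253.7 212.7]
scene [  0  88  23  76 951] [  7.5 135.4]
scene [545 346  92  79 663] [590.6 385.5]
```

```bash
python3 - <<'E'
from h import *
def tgt(gx,gy,z):
    T=mk((0,0,0),GY,15);T[:3,3]=guide(gx,gy,z);return T
A=cur();B=A.copy();B[2,3]=225;plan(A,B,4,1)
C=tgt(-120,0,180);plan(B,C,14,1);print(C[:3,3])
D=tgt(-115,0,52);plan(C,D,6,1)
E
```

```text
per row mm 26.4 deg 0.00
[-0.1, 18.5, -18.8, 0.0, 0.0, 0.0, 1]
[-0.1, 18.5, -18.8, 0.0, 0.0, 0.0, 1]
[-0.1, 18.5, -18.8, 0.0, 0.0, 0.0, 1]
[-0.1, 18.5, -18.8, 0.0, 0.0, 0.0, 1]
per row mm 26.0 deg 2.46
[-4.0, 15.9, 20.2, 0.018, -0.024, 0.031, 1]
[-3.0, 16.3, 20.0, 0.018, -0.024, 0.031, 1]
[-2.0, 16.8, 19.8, 0.018, -0.024, 0.031, 1]
[-1.0, 17.2, 19.5, 0.018, -0.024, 0.031, 1]
[-0.0, 17.5, 19.2, 0.018, -0.024, 0.031, 1]
[1.0, 17.8, 18.9, 0.018, -0.024, 0.031, 1]
[2.0, 18.1, 18.5, 0.018, -0.024, 0.031, 1]
[3.0, 18.4, 18.1, 0.018, -0.024, 0.031, 1]
[4.0, 18.6, 17.7, 0.018, -0.024, 0.031, 1]
[5.0, 18.8, 17.3, 0.018, -0.024, 0.031, 1]
[6.0, 18.9, 16.8, 0.018, -0.024, 0.031, 1]
[6.9, 19.0, 16.3, 0.018, -0.024, 0.031, 1]
[7.9, 19.1, 15.8, 0.018, -0.024, 0.031, 1]
[8.9, 19.1, 15.3, 0.018, -0.024, 0.031, 1]
[535.81618437  24.1216603  180.        ]
per row mm 21.3 deg 0.00
[-0.0, -9.9, 18.9, 0.0, 0.0, 0.0, 1]
[-0.0, -9.9, 18.9, 0.0, 0.0, 0.0, 1]
[-0.0, -9.9, 18.9, 0.0, 0.0, 0.0, 1]
[-0.0, -9.9, 18.9, 0.0, 0.0, 0.0, 1]
[-0.0, -9.9, 18.9, 0.0, 0.0, 0.0, 1]
[-0.0, -9.9, 18.9, 0.0, 0.0, 0.0, 1]
```

```bash
python3 -m creep '[[0,18.5,-18.8,0,0,0,-0.2],[0,18.5,-18.8,0,0,0,1],[0,18.5,-18.8,0,0,0,1],[0,18.5,-18.8,0,0,0,1]]' 30 && python3 -m creep '[[-4,16,20,0.018,-0.024,0.031,1],[-3,16.3,20,0.018,-0.024,0.031,1],[-2,16.8,19.8,0.018,-0.024,0.031,1],[-1,17.2,19.5,0.018,-0.024,0.031,1],[0,17.5,19.2,0.018,-0.024,0.031,1]]' && python3 -m creep '[[1,17.8,18.9,0.018,-0.024,0.031,1],[2,18,18.5,0.018,-0.024,0.031,1],[3,18.4,18,0.018,-0.024,0.031,1],[4,18.6,17.7,0.018,-0.024,0.031,1],[5,18.8,17.3,0.018,-0.024,0.031,1]]' && python3 -m creep '[[6,19,16.8,0.018,-0.024,0.031,1],[7,19,16.3,0.018,-0.024,0.031,1],[8,19,15.8,0.018,-0.024,0.031,1],[9,19,15.3,0.018,-0.024,0.031,1],[0,0,0,0,0,0,1]]' && python3 - <<'E'
from h import *
T=cur();print(T.round(2),env.read_state()['gripper_width'])
D=mk((0,0,0),GY,15);D[:3,3]=guide(-115,0,52);plan(T,D,6,1)
w=cams.get_image('wrist')[:,:,::-1];cv2.imwrite('pics/w5.png',w);np.save('T5.npy',T)
E
```

```text
t: 15.2
ee_pos: [570.1, -332.5, 223.4]
orientation: [-0.117, 0.917, 0.379, -0.048]
ft_force: [0.4, -0.9, -0.6]
gripper_width: 8.3
finger_force: 0.0
t: 15.7
ee_pos: [557.2, -203.2, 207.0]
orientation: [-0.024, 0.941, 0.338, -0.017]
ft_force: [1.1, 1.1, 0.3]
gripper_width: -0.2
finger_force: 0.0
t: 16.2
ee_pos: [544.6, -75.0, 191.5]
orientation: [0.069, 0.953, 0.294, 0.015]
ft_force: [0.9, -0.0, -0.1]
gripper_width: -0.2
finger_force: 0.0
t: 16.7
ee_pos: [533.3, 29.8, 179.4]
orientation: [0.14, 0.955, 0.257, 0.039]
ft_force: [0.6, -1.6, 0.8]
gripper_width: 0.1
finger_force: 0.0
[[-9.6000e-01  2.5000e-01  1.5000e-01  5.3332e+02]
 [ 2.9000e-01  8.3000e-01  4.8000e-01  2.9790e+01]
 [-0.0000e+00  5.0000e-01 -8.6000e-01  1.7941e+02]
 [ 0.0000e+00  0.0000e+00  0.0000e+00  1.0000e+00]] 0.06118787337792606
per row mm 21.2 deg 0.04
[-0.6, -10.6, 18.4, 0.001, 0.0, 0.0, 1]
[-0.6, -10.6, 18.4, 0.001, 0.0, 0.0, 1]
[-0.6, -10.6, 18.4, 0.001, 0.0, 0.0, 1]
[-0.6, -10.6, 18.4, 0.001, 0.0, 0.0, 1]
[-0.7, -10.6, 18.4, 0.001, 0.0, 0.0, 1]
[-0.7, -10.6, 18.4, 0.001, 0.0, 0.0, 1]
```

```bash
python3 -m creep '[[-0.6,-10.6,18.4,0,0,0,1],[-0.6,-10.6,18.4,0,0,0,1],[-0.6,-10.6,18.4,0,0,0,1],[-0.6,-10.6,18.4,0,0,0,1],[-0.6,-10.6,18.4,0,0,0,1]]' && python3 -m creep '[[-0.6,-10.6,18.4,0,0,0,1],[0,0,0,0,0,0,1],[0,8.7,5,0,0,0,1],[0,8.7,5,0,0,0,1],[0,0,0,0,0,0,1]]' && python3 -m creep '[[0,3.5,2,0,0,0,1],[0,3.5,2,0,0,0,1],[0,0,0,0,0,0,1]]' && python3 -m creep '[[0,3.5,2,0,0,0,1],[0,3.5,2,0,0,0,1],[0,0,0,0,0,0,1]]' && python3 - <<'E'
from h import *
T=cur();v=T[:3,3]-guide(0,0,0);c,s=np.cos(np.radians(GY)),np.sin(np.radians(GY));print('tcp guide',c*v[0]+s*v[1],-s*v[0]+c*v[1],v[2])
E
```

```text
t: 17.25
ee_pos: [538.3, 25.3, 71.8]
orientation: [0.141, 0.955, 0.257, 0.039]
ft_force: [0.2, -0.8, -0.4]
gripper_width: 0.2
finger_force: 0.0
t: 17.75
ee_pos: [545.4, 46.7, 52.8]
orientation: [0.14, 0.955, 0.257, 0.04]
ft_force: [0.2, -0.8, -0.7]
gripper_width: -0.0
finger_force: 0.0
t: 18.05
ee_pos: [546.8, 53.7, 51.9]
orientation: [0.141, 0.955, 0.257, 0.039]
ft_force: [-0.2, 0.4, -0.4]
gripper_width: 0.1
finger_force: 0.0
t: 18.35
ee_pos: [549.1, 61.2, 51.5]
orientation: [0.141, 0.955, 0.257, 0.039]
ft_force: [-0.6, 0.2, -0.5]
gripper_width: 0.1
finger_force: 0.0
tcp guide -80.67232285724101 -1.9905812229965 51.4986561085525
```

```bash
for i in 1; do :; done; python3 -m creep '[[0,2.6,1.5,0,0,0,1],[0,2.6,1.5,0,0,0,1],[0,0,0,0,0,0,1]]' && python3 -m creep '[[0,2.6,1.5,0,0,0,1],[0,2.6,1.5,0,0,0,1]]' && python3 -m creep '[[0,1.7,1,0,0,0,1],[0,1.7,1,0,0,0,1]]'
```

```text
t: 18.65
ee_pos: [550.8, 66.8, 51.5]
orientation: [0.141, 0.955, 0.257, 0.039]
ft_force: [-0.3, 0.6, 0.0]
gripper_width: -0.1
finger_force: 0.0
t: 18.85
ee_pos: [552.5, 72.3, 51.5]
orientation: [0.141, 0.955, 0.257, 0.039]
ft_force: [-0.4, 0.1, -0.8]
gripper_width: 0.0
finger_force: 0.2
t: 19.05
ee_pos: [553.6, 76.2, 51.5]
orientation: [0.141, 0.955, 0.257, 0.039]
ft_force: [-0.0, -0.7, -0.1]
gripper_width: 0.0
finger_force: 0.2
```

```bash
python3 -m creep '[[0,1.7,1,0,0,0,1],[0,1.7,1,0,0,0,1]]' && python3 -m creep '[[0,1.7,1,0,0,0,1],[0,0,0,0,0,0,1]]' && python3 -m creep '[[0,1.7,1,0,0,0,1],[0,0,0,0,0,0,1]]' && python3 - <<'E'
from h import *
a=cams.get_image('side')[:,:,::-1];cv2.imwrite('pics/sd6.png',a)
h=cv2.cvtColor(a,cv2.COLOR_BGR2HSV);m=cv2.inRange(h,(8,110,90),(16,255,230));k,l,st,ce=cv2.connectedComponentsWithStats(m)
i=np.argmax(st[1:,4])+1;print(st[i],ce[i].round(1))
for g in (14,28):print(g,proj('side',[guide(g,0,93)]).round(1))
E
```

```text
t: 19.25
ee_pos: [554.8, 80.0, 51.5]
orientation: [0.141, 0.955, 0.257, 0.039]
ft_force: [-0.3, -1.0, 0.1]
gripper_width: -0.5
finger_force: 0.2
t: 19.45
ee_pos: [555.4, 82.0, 51.5]
orientation: [0.141, 0.955, 0.257, 0.039]
ft_force: [-0.1, -0.0, -0.0]
gripper_width: -0.1
finger_force: 0.0
t: 19.65
ee_pos: [556.0, 83.8, 51.5]
orientation: [0.141, 0.955, 0.257, 0.039]
ft_force: [-0.4, 0.0, -0.3]
gripper_width: -0.7
finger_force: 0.0
[ 236  288   86   80 3240] [277.  323.7]
14 [[280.8 306.5]]
28 [[274.1 311.5]]
```

```bash
python3 -m creep '[[0,1.7,1,0,0,0,1],[0,0,0,0,0,0,1]]' && python3 -m creep '[[0,1.7,1,0,0,0,1],[0,0,0,0,0,0,1]]' && python3 - <<'E'
from h import *
a=cams.get_image('side')[:,:,::-1];cv2.imwrite('pics/sd7.png',a)
h=cv2.cvtColor(a,cv2.COLOR_BGR2HSV);m=cv2.inRange(h,(8,110,90),(16,255,230));k,l,st,ce=cv2.connectedComponentsWithStats(m)
i=np.argmax(st[1:,4])+1;print(st[i],ce[i].round(1))
c=a[230:400,215:385];cv2.imwrite('pics/c7.png',cv2.resize(c,None,fx=3.5,fy=3.5,interpolation=cv2.INTER_CUBIC))
E
```

```text
t: 19.9
ee_pos: [556.5, 85.6, 51.5]
orientation: [0.141, 0.955, 0.257, 0.039]
ft_force: [-0.8, -0.1, 0.5]
gripper_width: -0.5
finger_force: 0.0
t: 20.1
ee_pos: [557.0, 87.4, 51.4]
orientation: [0.141, 0.955, 0.257, 0.039]
ft_force: [-0.9, -2.0, 0.6]
gripper_width: -0.3
finger_force: 0.4
[ 234  289   87   79 3174] [276.  324.4]
```

```bash
python3 -m creep '[[0,1.7,1,0,0,0,1],[0,0,0,0,0,0,1]]' && python3 -m creep '[[0,1.7,1,0,0,0,1],[0,0,0,0,0,0,1]]' && python3 - <<'E'
from h import *
p=cv2.imread('pics/sd7.png')
a=cams.get_image('side')[:,:,::-1].copy();cv2.imwrite('pics/sd8.png',a)
h=cv2.cvtColor(a,cv2.COLOR_BGR2HSV);m=cv2.inRange(h,(8,110,90),(16,255,230));k,l,st,ce=cv2.connectedComponentsWithStats(m)
i=np.argmax(st[1:,4])+1;print(st[i],ce[i].round(1))
g=lambda q,x0,y0,x1,y1:cv2.cvtColor(q,cv2.COLOR_BGR2GRAY)[y0:y1,x0:x1].astype(np.float32)
q0=cv2.imread('pics/sd4.png')
for n,q in(('start',q0),('prev',p)): # guide back-wall patch motion
    print(n,[ (cv2.phaseCorrelate(g(q,*b),g(a,*b),cv2.createHanningWindow((b[2]-b[0],b[3]-b[1]),cv2.CV_32F))) for b in [(225,340,290,405),(250,285,315,330)]])
E
```

```text
t: 20.35
ee_pos: [557.1, 88.2, 51.2]
orientation: [0.141, 0.956, 0.256, 0.039]
ft_force: [-2.7, -5.7, 2.8]
gripper_width: 0.2
finger_force: 3.6
t: 20.55
ee_pos: [557.5, 89.5, 51.1]
orientation: [0.141, 0.956, 0.256, 0.039]
ft_force: [-3.4, -8.8, 2.3]
gripper_width: 0.1
finger_force: 5.1
[ 233  290   87   78 3174] [275.4 324.9]
start [((-0.4108824567465703, 0.3813842733262547), 0.9315142120108192), ((6.712537692445302, -6.42331630902709), 0.3153706846413789)]
prev [((-0.4962811522810995, 0.36857959498486537), 0.9720104061710981), ((-0.6060349686588609, 1.1981954634310377), 1.0683416843414306)]
```

Force climbed to 9 N, so the loaf is against the end wall. Back off and look.

```bash
python3 -m creep '[[0,-4,-2.5,0,0,0,1],[0,-8.7,-5,0,0,0,1],[0,-10,-10,0,0,0,1],[0,-4,-20,0,0,0,1],[0,10,-25,0,0,0,1]]' && python3 -m creep '[[0,15,-25,0,0,0,1],[0,15,-25,0,0,0,1],[0,15,-25,0,0,0,1],[0,0,0,0,0,0,1],[0,0,0,0,0,0,1]]' && python3 - <<'E'
from h import *
a=cams.get_image('side')[:,:,::-1][130:410,200:450];b=cams.get_image('scene')[:,:,::-1][150:350,190:400]
a=cv2.resize(a,(500,560),interpolation=cv2.INTER_CUBIC);b=cv2.resize(b,(294,280),interpolation=cv2.INTER_CUBIC)
o=np.zeros((560,800,3),np.uint8);o[:,:500]=a;o[:280,506:]=b;cv2.imwrite('pics/f.png',o)
E
```

```text
t: 21.1
ee_pos: [543.3, 45.6, 96.0]
orientation: [0.142, 0.955, 0.257, 0.037]
ft_force: [0.7, 0.4, 0.5]
gripper_width: 0.0
finger_force: 0.0
t: 21.6
ee_pos: [545.1, 48.1, 185.6]
orientation: [0.141, 0.955, 0.257, 0.04]
ft_force: [-0.7, 1.0, -0.4]
gripper_width: 0.1
finger_force: 0.0
```

View pics/f.png

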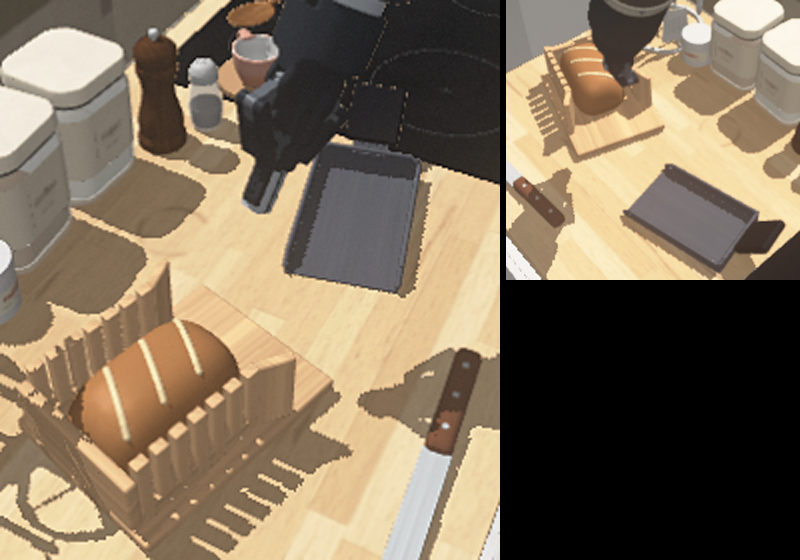

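The loaf lies flat against the end wall at (150,390). The empty sheet is flat at (355,215), the mill and shaker are standing, and the gripper is clear.

```bash
python3 -c "
from cell import env;print(env.job_done())"
```

```text
the job is handed in; nothing more can be done
None
```

I handed the job in at about 22 s with no verdict returned: the loaf slid into the guide by its own weight, was nudged the last 14 mm or so home with closed fingers (about 9 N, which may have shifted the guide about 1 mm), and lies flat against the end wall, with the empty sheet flat on the worktop in front of the guide's mouth and the pepper mill and salt shaker standing.

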